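# Load the LED module tray in order of size

## Robot

A 7-joint arm with a two-finger parallel gripper is mounted at the origin on the work surface. World frame = base frame: x ahead of the robot, y to its left, z up, the work surface at z = 0. Lengths are in m, angles in rad, forces in N, time in s.
With the tool pointing down it reaches from about 0.425 to 0.825 m from the base axis. Payload 3.6 kg.
Tool frame: the origin (TCP) lies at the very end of the fingers, on their centre line; the grasp point (between the pads) lies 19 mm behind it; z points along the fingers, y is the line along which they close (so a half turn about z gives the same grasp; the last joint's range is limited). The gripper opens to 85 mm and grips with 20 to 120 N. Pads are 22 mm wide; open, the fingers measure 114 mm over their backs; the gripper's body (76 mm by 85 mm) begins 54 mm behind the grasp point. The pads swing forward as they close: fully open they stand 13 mm farther back than shut.
Start: joints at [-1.298, 0.615, -0.013, 1.423, 0.008, 1.103, -0.04], TCP at [0.191, 0.621, 0.231] pointing down, gripper open.
Joint ranges: [-3.12, 3.12], [-0.3, 2.06], [-1.34, 1.32], [0.26, 2.42], [-1.36, 4.5], [0.01, 1.98], [-2.84, 2.84]. Speed limits (rad/s): [2.79, 2.79, 3.14, 3.14, 3.14, 3.14, 3.14].

## Interface

Orientations are given as a unit quaternion [w, x, y, z].
In Python, from station import observe, camera, close_job gives the robot as it stands.
- The arm moves only by the shell command python3 -m jog 'ROWS' [OPENING] [FORCE]. ROWS is JSON, a list of rows, each an object of numbers: "x", "y", "z": the shift along the world's x, y, z as a fraction of full scale; "yaw": the turn about the world's z as a fraction of full scale. A call has exactly 5 rows; each row shifts and turns the commanded pose from where the row before left it; what a row does not reach is not made up. Full scale, the value 1, is 0.075 m for a shift and 2 pi rad for a turn. A row lasts 1/12 s, in which the tool goes at most 41.7 mm and 7.16 degrees, less where a joint would pass 70% of its speed; a pose out of reach is approached as far as the arm can. A call with a number of a shift or a turn outside -1 to 1 is refused whole. A call with a gripper value outside its range is refused whole. OPENING is the closure, from -1 (fully open) to 1 (shut), so that 0 is half open, set as the call begins (- or left out, the last holds). The fingers move at their own pace and stop on an object; FORCE is the grip in N (left out, the last holds). Time passes only in rows, so rows that do not move let the fingers close, or fill a call up. It gives the time, the measured TCP pose, the force, the opening and the grip force at its end, in the units of the state.
- observe(): the state, without advancing time (a new reading comes with each control period).
- camera(name): name is "side" or "top" or "wrist"; returns a dict with "image" (384x512x3 uint8, blue, green, red), "fovy" (degrees; the focal length in pixels is half the picture's height over the tangent of half this angle, whatever the lens; pixels are square), "cx", "cy" (the principal point, pixels), "cam_to_world" (4x4, takes a point from camera to world coordinates). Camera axes: x right, y up, looking along -z (the intrinsics and any distortion apply to the point x, -y, -z); pixel columns grow to the right and rows downward; lengths in m; the calibration is good to about 2 mm. A picture is of the moment at which its call begins. There is no depth.
- close_job(): hands the job in; it is judged then, once.
The state is a dict: "time_s": time; "joint_positions": joint angles; "joint_vel": joint speeds; "joint_efforts": joint torques, N m; "position": TCP position; "tool_rot": TCP orientation; "wrist_force": force on the tool from outside, world axes, zero at the start; "wrist_torque": the same for the moment, N m; "opening": opening from 0.0 (shut) to 1.0 (fully open); "finger_force": force on a finger pad.
Only numpy, scipy, OpenCV 4.12 (cv2) and the standard library are available. Lean on these libraries where they do the work, as an engineer would, in place of code of your own. Each camera call takes 0.05 s, during which the arm holds its last target. There are 200 camera calls.

## Task

Load the four finned LED modules into the blue divided tray in order of size, one to a cell: the smallest in the cell next to the red end block, then larger and larger towards the grey end. Set each one down gently, upright and near the middle of its cell, and leave the paste jar that stands among them standing where it is.

Things in the scene. Friction and masses are not known exactly. Their poses are not given: they have to be found in the camera images.
- module_s: the smallest of four loose round finned aluminium LED modules, standing upright with a white face and yellow LED disc on top; diameter 34 mm, height 56 mm; origin at the centre of its underside, z up
- module_m: the second smallest of four loose round finned aluminium LED modules, standing upright with a white face and yellow LED disc on top; diameter 40 mm, height 68 mm; origin at the centre of its underside, z up
- module_l: the second largest of four loose round finned aluminium LED modules, standing upright with a white face and yellow LED disc on top; diameter 46 mm, height 80 mm; origin at the centre of its underside, z up
- module_xl: the largest of four loose round finned aluminium LED modules, standing upright with a white face and yellow LED disc on top; diameter 52 mm, height 92 mm; origin at the centre of its underside, z up
- cell_a: white square floor pad (58 mm, 2 mm thick) of one cell of the fixed blue divided tray; origin at the centre of the pad's underside, 4 mm above the table, so a module stands 2 mm above this origin; x axis across the row, y axis along the row of four cells. The cells a, b, c, d follow one another along +y at 70 mm pitch; this is number 1. Each cell is 66 x 66 mm inside; outer walls and dividers are 4 mm thick and their tops are 25 mm above the table
- cell_b: white square floor pad (58 mm, 2 mm thick) of one cell of the fixed blue divided tray; origin at the centre of the pad's underside, 4 mm above the table, so a module stands 2 mm above this origin; x axis across the row, y axis along the row of four cells. The cells a, b, c, d follow one another along +y at 70 mm pitch; this is number 2. Each cell is 66 x 66 mm inside; outer walls and dividers are 4 mm thick and their tops are 25 mm above the table
- cell_c: white square floor pad (58 mm, 2 mm thick) of one cell of the fixed blue divided tray; origin at the centre of the pad's underside, 4 mm above the table, so a module stands 2 mm above this origin; x axis across the row, y axis along the row of four cells. The cells a, b, c, d follow one another along +y at 70 mm pitch; this is number 3. Each cell is 66 x 66 mm inside; outer walls and dividers are 4 mm thick and their tops are 25 mm above the table
- cell_d: white square floor pad (58 mm, 2 mm thick) of one cell of the fixed blue divided tray; origin at the centre of the pad's underside, 4 mm above the table, so a module stands 2 mm above this origin; x axis across the row, y axis along the row of four cells. The cells a, b, c, d follow one another along +y at 70 mm pitch; this is number 4. Each cell is 66 x 66 mm inside; outer walls and dividers are 4 mm thick and their tops are 25 mm above the table
- red_block: red plastic block, 60 x 20 x 30 mm high, fixed against one end of the tray (the end beside cell a or the end beside cell d, 49 mm from that cell's centre); it marks where the row begins. A like block in grey marks the other end. Origin at the centre of its underside, axes as the cells
- jar: small white jar of paste with a black cap and green label, 40 mm diameter, 55 mm high, standing loose among the modules; origin at the centre of its underside, z up
Mind the look-alikes: they are no part of the job. What is shaped like the cell_c but yellow is not meant.

How it is judged:
At the end, for the whole second after the job is handed in: Counting from the red block, the cells hold the smallest, second smallest, second largest and largest module: each upright (within 0.1 rad), standing on the cell's floor pad (underside within 5 mm of it), its axis within 15 mm of the cell's centre, released and at rest (((horizontal distance between red_block and cell_a below 0.08 m and horizontal distance between module_s and cell_a below 0.015 m and z of module_s in the frame of cell_a below 0.007 m and angle between each of module_s, module_m, module_l, module_xl's own z axis and vertical below 0.1 rad and horizontal distance between module_m and cell_b below 0.015 m and z of module_m in the frame of cell_b below 0.007 m and horizontal distance between module_l and cell_c below 0.015 m and z of module_l in the frame of cell_c below 0.007 m and horizontal distance between module_xl and cell_d below 0.015 m and z of module_xl in the frame of cell_d below 0.007 m) or (horizontal distance between red_block and cell_d below 0.08 m and horizontal distance between module_s and cell_d below 0.015 m and z of module_s in the frame of cell_d below 0.007 m and angle between each of module_s, module_m, module_l, module_xl's own z axis and vertical below 0.1 rad and horizontal distance between module_m and cell_c below 0.015 m and z of module_m in the frame of cell_c below 0.007 m and horizontal distance between module_l and cell_b below 0.015 m and z of module_l in the frame of cell_b below 0.007 m and horizontal distance between module_xl and cell_a below 0.015 m and z of module_xl in the frame of cell_a below 0.007 m)) and linear speed of each of module_s, module_m, module_l, module_xl below 0.02 m/s and angular speed of each of module_s, module_m, module_l, module_xl below 0.2 rad/s); the robot touches nothing.
It fails at once if the paste jar was knocked over or pushed more than 30 mm (angle between jar's own z axis and vertical above 0.4 rad or distance of jar from where it was at the start of the episode above 0.03 m).
It fails at once if the smallest module was dropped or slammed into a cell (over 0.5 m/s within 20 mm of the floor pad) (linear speed of module_s above 0.5 m/s and ((horizontal distance between module_s and cell_a below 0.035 m and z of module_s in the frame of cell_a below 0.022 m) or (horizontal distance between module_s and cell_b below 0.035 m and z of module_s in the frame of cell_b below 0.022 m) or (horizontal distance between module_s and cell_c below 0.035 m and z of module_s in the frame of cell_c below 0.022 m) or (horizontal distance between module_s and cell_d below 0.035 m and z of module_s in the frame of cell_d below 0.022 m))).
It fails at once if the second smallest module was dropped or slammed into a cell (over 0.5 m/s within 20 mm of the floor pad) (linear speed of module_m above 0.5 m/s and ((horizontal distance between module_m and cell_a below 0.035 m and z of module_m in the frame of cell_a below 0.022 m) or (horizontal distance between module_m and cell_b below 0.035 m and z of module_m in the frame of cell_b below 0.022 m) or (horizontal distance between module_m and cell_c below 0.035 m and z of module_m in the frame of cell_c below 0.022 m) or (horizontal distance between module_m and cell_d below 0.035 m and z of module_m in the frame of cell_d below 0.022 m))).
It fails at once if the second largest module was dropped or slammed into a cell (over 0.5 m/s within 20 mm of the floor pad) (linear speed of module_l above 0.5 m/s and ((horizontal distance between module_l and cell_a below 0.035 m and z of module_l in the frame of cell_a below 0.022 m) or (horizontal distance between module_l and cell_b below 0.035 m and z of module_l in the frame of cell_b below 0.022 m) or (horizontal distance between module_l and cell_c below 0.035 m and z of module_l in the frame of cell_c below 0.022 m) or (horizontal distance between module_l and cell_d below 0.035 m and z of module_l in the frame of cell_d below 0.022 m))).
It fails at once if the largest module was dropped or slammed into a cell (over 0.5 m/s within 20 mm of the floor pad) (linear speed of module_xl above 0.5 m/s and ((horizontal distance between module_xl and cell_a below 0.035 m and z of module_xl in the frame of cell_a below 0.022 m) or (horizontal distance between module_xl and cell_b below 0.035 m and z of module_xl in the frame of cell_b below 0.022 m) or (horizontal distance between module_xl and cell_c below 0.035 m and z of module_xl in the frame of cell_c below 0.022 m) or (horizontal distance between module_xl and cell_d below 0.035 m and z of module_xl in the frame of cell_d below 0.022 m))).
It also fails if it takes over 120 s, if anything falls off the work surface, if the arm or the gripper's body presses on something with over 40 N, if the wrist force passes 120 N, or if a joint passes its speed limit or range.

## Working session

There is one attempt and no reset: what is moved stays moved. The work goes in short steps, Python scripts to look and compute and a shell command to move; the robot and the scene stay as the last step left them, time stands still between calls to the robot, and variables do not carry over. Pictures are saved under pics/ and viewed, at most 14 in all, crops included, and the job is handed in when it is done.

```bash
mkdir -p pics; ls
cat > h.py <<'E'
import numpy as np, cv2
from station import observe, camera, close_job
def ray(c,u,v):
    H,W=c["image"].shape[:2]; f=H/2/np.tan(np.radians(c["fovy"])/2)
    d=np.array([(u-c["cx"])/f,-(v-c["cy"])/f,-1.0]); M=np.array(c["cam_to_world"])
    return M[:3,3],M[:3,:3]@d
def at_z(c,u,v,z):
    o,d=ray(c,u,v); return o+d*(z-o[2])/d[2]
def proj(c,p):
    H,W=c["image"].shape[:2]; f=H/2/np.tan(np.radians(c["fovy"])/2); M=np.array(c["cam_to_world"])
    q=M[:3,:3].T@(np.array(p)-M[:3,3]); return c["cx"]+f*q[0]/-q[2], c["cy"]-f*q[1]/-q[2]
E
python3 - <<'E'
from h import *
s=observe(); print(s)
for n in ("top","side"):
    c=camera(n); cv2.imwrite(f"pics/{n}0.png",c["image"]); print(n,{k:v for k,v in c.items() if k!="image"})
E
```

```text
pics
{'time_s': 0.0, 'joint_positions': array([-1.29850037,  0.61596618, -0.01259631,  1.42492419,  0.00811955,
        1.10339225, -0.04040765]), 'joint_vel': array([-1.91660135e-05, -9.79533213e-04, -1.37773891e-03,  5.91691818e-04,
       -3.54496508e-04, -6.36563457e-04,  1.51072653e-03]), 'joint_efforts': array([ 2.15877731e-04, -4.69221854e+01,  2.59330552e-01, -1.71033239e+01,
        1.00072005e-02,  9.81906516e-03, -8.67297274e-06]), 'position': array([0.1911193 , 0.62045693, 0.23009935]), 'tool_rot': array([-1.62584392e-04,  1.48817253e-01,  9.88863835e-01, -1.30963760e-03]), 'wrist_force': array([ 0.30392576, -0.17938687,  0.39221204]), 'wrist_torque': array([ 0.03709032,  0.01047963, -0.00111803]), 'finger_force': 0.0, 'opening': 0.9985478510361109}
top {'fovy': 45.73887868989985, 'cx': 257.6506724645367, 'cy': 194.8948818060743, 'cam_to_world': array([[-0.00255386,  0.98362087, -0.18023171,  0.33325419],
       [-0.99996877, -0.00385994, -0.00689632,  0.0366896 ],
       [-0.00747905,  0.18020847,  0.98360001,  1.19815505],
       [ 0.        ,  0.        ,  0.        ,  1.        ]])}
side {'fovy': 57.92911255648644, 'cx': 257.56903235030387, 'cy': 191.26172269681447, 'cam_to_world': array([[-0.9023359 ,  0.31403514, -0.29524882,  0.30541339],
       [-0.43051989, -0.62319401,  0.65290264,  0.54152321],
       [ 0.02103707,  0.71624797,  0.6975287 ,  0.58313363],
       [ 0.        ,  0.        ,  0.        ,  1.        ]])}
```

View pics/top0.png

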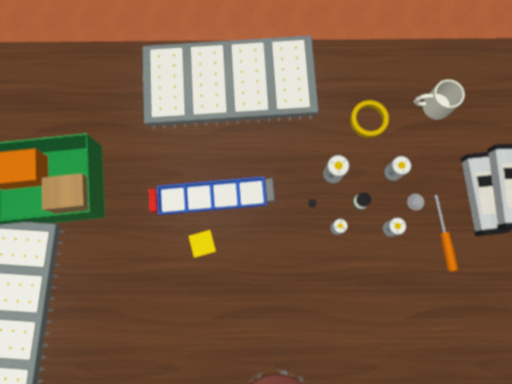

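View pics/side0.png

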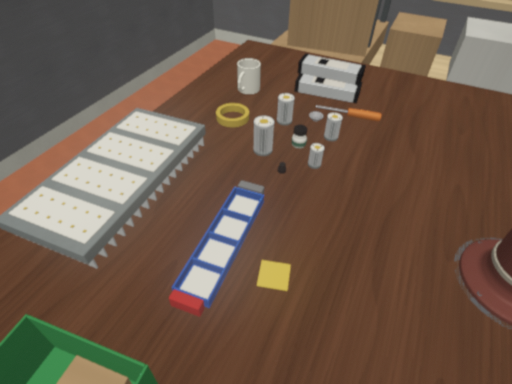

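The red block is at (152,200) in the top view, with the four white cells at (172..252, 200..191) and the grey block at (270,189). The yellow square at (202,243) is the decoy. Module tops are at about (338,162), (401,163), (398,225) and (340,225), and the jar at (362,200). I'll check them in an enlarged crop.

Run:
```python
from h import *
c=camera("top"); im=c["image"]
cv2.imwrite("pics/crop1.png",cv2.resize(im[140:250,300:440],None,fx=5.4,fy=5.4,interpolation=cv2.INTER_CUBIC))
hsv=cv2.cvtColor(im,cv2.COLOR_BGR2HSV).astype(int); H,S,V=hsv[...,0],hsv[...,1],hsv[...,2]
def blobs(m,name,z,amin):
    n,l,st,ce=cv2.connectedComponentsWithStats(m.astype(np.uint8))
    for i in range(1,n):
        x,y=ce[i]
        if st[i,4]>=amin and 140<x<440 and 145<y<270: print(name,st[i],ce[i].round(1),at_z(c,x,y,z).round(4))
blobs((S<40)&(V>190),"white",0.006,10)
blobs((H<8)&(S>180)&(V>120),"red",0.03,40)
blobs((H>18)&(H<32)&(S>120)&(V>150),"yel",0.07,4)
```

```text
white [328 156  20  19 218] [337.9 165.1] [ 0.6322 -0.1711  0.006 ]
white [393 157  17  17 169] [401.1 164.9] [ 0.6323 -0.3409  0.006 ]
white [240 181  23  24 465] [251.  192.6] [0.5581 0.0627 0.006 ]
white [214 184  23  23 468] [224.9 194.9] [0.5521 0.1324 0.006 ]
white [188 186  23  23 468] [198.7 197.1] [0.5464 0.2021 0.006 ]
white [162 188  22  24 469] [172.5 199.5] [0.5403 0.2718 0.006 ]
white [390 218  15  16 128] [397.1 225.6] [ 0.4684 -0.3207  0.006 ]
white [334 220  13  12  84] [339.9 225.5] [ 0.469  -0.1707  0.006 ]
red [148 188   8  24 165] [151.6 199.8] [0.5354 0.3214 0.03  ]
yel [335 162   7   7  45] [338. 165.] [ 0.6166 -0.1602  0.07  ]
yel [398 162   7   6  35] [401.2 164.6] [ 0.617 -0.321  0.07 ]
yel [338 223   5   5  17] [340.  225.4] [ 0.4622 -0.1599  0.07  ]
yel [395 223   6   6  27] [397.3 225.4] [ 0.4616 -0.3019  0.07  ]
yel [188 230  28  28 553] [201.6 243.3] [0.4188 0.1835 0.07  ]
```

View pics/crop1.png

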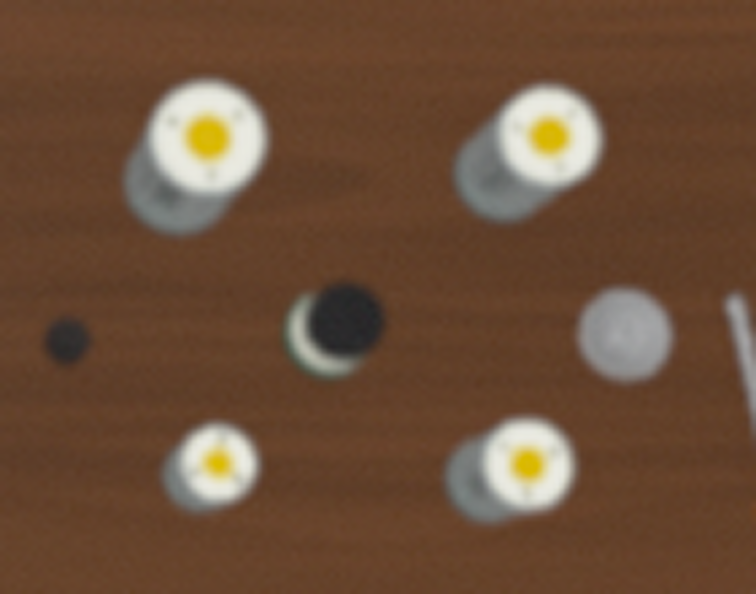

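Of the four modules, the smallest is bottom left (340,225), M is bottom right (397,225), L is top right (401,165) and XL is top left (338,165). This follows from their disc sizes of 84, 128, 169 and 218 px. The jar is the black cap at (364,199). The tray is the white-pad row, not the yellow square. Next I'll compute the positions.

```bash
python3 - <<'E'
from h import *
c=camera("top")
for n,u,v,z in [("S",340,225.45,.056),("M",397.2,225.5,.068),("L",401.1,164.8,.080),("XL",338,165,.092),("jar",363.9,199.3,.055),("c1",172.5,199.5,.006),("c2",198.7,197.1,.006),("c3",224.9,194.9,.006),("c4",251,192.6,.006)]:
    print(n,at_z(c,u,v,z).round(4))
R=observe()["tool_rot"];print(R)
E
python3 -m jog '[{"x":0.25,"y":-0.45,"yaw":-0.0195},{"x":0.25,"y":-0.45,"yaw":-0.0195},{"x":0.25,"y":-0.45,"yaw":-0.0195},{"x":0.25,"y":-0.45,"yaw":-0.0195},{"x":0.25,"y":-0.45,"yaw":-0.0195}]' -1 30
```

```text
S [ 0.4636 -0.1623  0.056 ]
M [ 0.4616 -0.3024  0.068 ]
L [ 0.6139 -0.3174  0.08  ]
XL [ 0.6111 -0.1564  0.092 ]
jar [ 0.5303 -0.2256  0.055 ]
c1 [0.5401 0.2717 0.006 ]
c2 [0.5463 0.202  0.006 ]
c3 [0.552  0.1323 0.006 ]
c4 [0.558  0.0628 0.006 ]
[-1.22425912e-04  1.48809882e-01  9.88865507e-01 -7.82595889e-04]schema error: expected keys x, y, z, yaw
```

```bash
python3 -m jog '[{"x":0.25,"y":-0.45,"z":0,"yaw":-0.0195},{"x":0.25,"y":-0.45,"z":0,"yaw":-0.0195},{"x":0.25,"y":-0.45,"z":0,"yaw":-0.0195},{"x":0.25,"y":-0.45,"z":0,"yaw":-0.0195},{"x":0.25,"y":-0.45,"z":0,"yaw":-0.0195}]' -1 30
python3 -m jog '[{"x":0.25,"y":-0.45,"z":0,"yaw":-0.0195},{"x":0.25,"y":-0.45,"z":0,"yaw":-0.0195},{"x":0.25,"y":-0.45,"z":0,"yaw":-0.0195},{"x":0.25,"y":-0.45,"z":0,"yaw":-0.0195},{"x":0.25,"y":-0.45,"z":0,"yaw":-0.013}]'
python3 - <<'E'
from h import *
s=observe();print(s["position"],s["joint_positions"].round(2),s["tool_rot"])
from scipy.spatial.transform import Rotation as Ro
q=s["tool_rot"];y=Ro.from_quat([q[1],q[2],q[3],q[0]]).as_matrix()[:,1];print(np.degrees(np.arctan2(y[1],y[0])))
E
```

```text
time_s: 0.62
position: [0.2856, 0.4506, 0.2312]
tool_rot: [-0.0, 0.443, 0.897, -0.0]
wrist_force: [1.3, 0.8, -0.3]
opening: 0.997
finger_force: 0.0
time_s: 1.03
position: [0.3793, 0.282, 0.2315]
tool_rot: [-0.0, 0.677, 0.736, 0.0]
wrist_force: [0.4, 0.8, -0.3]
opening: 0.994
finger_force: 0.0
[0.37925842 0.28201757 0.2314585 ] [-0.94  0.36  0.35  1.92 -0.15  0.89 -0.43] [-9.48527020e-05  6.77294905e-01  7.35711605e-01  1.89367952e-04]
4.734761254200931
```

```bash
python3 -m jog '[{"x":0.22,"y":-0.45,"z":0,"yaw":0},{"x":0.22,"y":-0.45,"z":0,"yaw":0},{"x":0.22,"y":-0.45,"z":0,"yaw":0},{"x":0.22,"y":-0.45,"z":0,"yaw":0},{"x":0.22,"y":-0.45,"z":0,"yaw":0}]'
python3 -m jog '[{"x":0,"y":-0.45,"z":-0.2,"yaw":0},{"x":0,"y":-0.45,"z":-0.2,"yaw":0},{"x":0,"y":-0.45,"z":-0.2,"yaw":0},{"x":0,"y":-0.45,"z":-0.2,"yaw":0},{"x":0,"y":-0.45,"z":-0.2,"yaw":0}]'
python3 -m jog '[{"x":0,"y":-0.45,"z":0,"yaw":0},{"x":0,"y":-0.45,"z":0,"yaw":0},{"x":0,"y":-0.45,"z":0,"yaw":0},{"x":0,"y":0,"z":0,"yaw":0},{"x":0,"y":0,"z":0,"yaw":0}]'
python3 - <<'E'
from h import *
c=camera("wrist"); cv2.imwrite("pics/w1.png",c["image"]); print(observe()["position"]); print(proj(c,[.4636,-.1623,.056]),c["cam_to_world"][:3,3])
E
```

```text
time_s: 1.45
position: [0.4617, 0.1133, 0.2314]
tool_rot: [-0.0, 0.675, 0.738, 0.0]
wrist_force: [1.0, 0.7, 0.7]
opening: 0.998
finger_force: 0.0
time_s: 1.87
position: [0.4612, -0.0552, 0.1557]
tool_rot: [0.0, 0.675, 0.738, 0.0]
wrist_force: [-0.3, 0.4, 0.6]
opening: 1.004
finger_force: 0.0
time_s: 2.28
position: [0.4609, -0.1576, 0.1563]
tool_rot: [0.0, 0.677, 0.736, -0.0]
wrist_force: [-0.2, 0.9, -0.6]
opening: 1.002
finger_force: 0.0
[ 0.46109054 -0.15531012  0.15617195]
(np.float64(265.64248064254434), np.float64(194.35437422427864)) [ 0.45356608 -0.07649424  0.29866837]
```

View pics/w1.png

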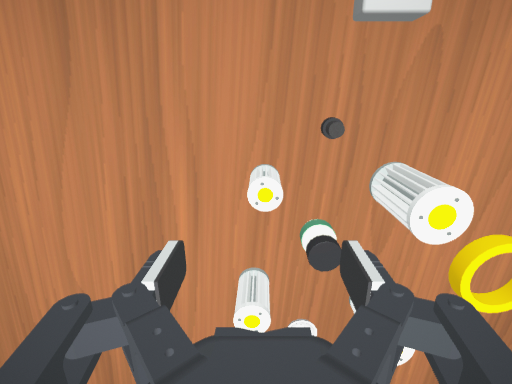

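The wrist view shows S's LED at (265,196), where I predicted (265.6,194). The jar at (320,245) is clear of the fingers. I'll go down and grip.

```bash
python3 -m jog '[{"x":0.03,"y":-0.08,"z":-0.35,"yaw":0},{"x":0,"y":0,"z":-0.4,"yaw":0},{"x":0,"y":0,"z":-0.4,"yaw":0},{"x":0,"y":0,"z":-0.4,"yaw":0},{"x":0,"y":0,"z":-0.22,"yaw":0}]'
python3 -m jog '[{"x":0,"y":0,"z":0,"yaw":0},{"x":0,"y":0,"z":0,"yaw":0},{"x":0,"y":0,"z":0,"yaw":0},{"x":0,"y":0,"z":0,"yaw":0},{"x":0,"y":0,"z":0,"yaw":0}]' 1 35
python3 -m jog '[{"x":0,"y":0,"z":0,"yaw":0},{"x":0,"y":0,"z":0,"yaw":0},{"x":0,"y":0,"z":0,"yaw":0},{"x":0,"y":0,"z":0,"yaw":0},{"x":0,"y":0,"z":0,"yaw":0}]'
python3 -m jog '[{"x":0,"y":0,"z":0,"yaw":0},{"x":0,"y":0,"z":0,"yaw":0},{"x":0,"y":0,"z":0,"yaw":0},{"x":0,"y":0,"z":0,"yaw":0},{"x":0,"y":0,"z":0,"yaw":0}]'
```

```text
time_s: 2.75
position: [0.4626, -0.1579, 0.0209]
tool_rot: [-0.002, 0.674, 0.739, -0.0]
wrist_force: [-0.1, 0.6, 0.6]
opening: 0.997
finger_force: 0.0
time_s: 3.17
position: [0.4647, -0.161, 0.0251]
tool_rot: [0.001, 0.675, 0.738, 0.001]
wrist_force: [-0.8, 0.7, 2.2]
opening: 0.389
finger_force: 34.6
time_s: 3.58
position: [0.4647, -0.1609, 0.0251]
tool_rot: [0.001, 0.675, 0.738, 0.001]
wrist_force: [-1.1, 1.9, 6.4]
opening: 0.39
finger_force: 34.8
time_s: 4.0
position: [0.4647, -0.1609, 0.0251]
tool_rot: [0.001, 0.675, 0.738, 0.001]
wrist_force: [-0.8, 2.4, 5.7]
opening: 0.39
finger_force: 34.8
```

```bash
python3 -m jog '[{"x":0,"y":0,"z":0.2,"yaw":0},{"x":0,"y":0,"z":0.4,"yaw":0},{"x":0,"y":0,"z":0.4,"yaw":0},{"x":0,"y":0,"z":0.4,"yaw":0},{"x":0,"y":0,"z":0.4,"yaw":0}]'
python3 -m jog '[{"x":0.1,"y":0.2,"z":0,"yaw":0},{"x":0.1,"y":0.42,"z":0,"yaw":0},{"x":0.1,"y":0.42,"z":0,"yaw":0},{"x":0.1,"y":0.42,"z":0,"yaw":0},{"x":0.1,"y":0.42,"z":0,"yaw":0}]'
python3 -m jog '[{"x":0.1,"y":0.42,"z":0,"yaw":0},{"x":0.1,"y":0.42,"z":0,"yaw":0},{"x":0.1,"y":0.42,"z":0,"yaw":0},{"x":0.1,"y":0.42,"z":0,"yaw":0},{"x":0.1,"y":0.42,"z":0,"yaw":0}]'
python3 -m jog '[{"x":0,"y":0.42,"z":0,"yaw":0},{"x":0,"y":0.42,"z":0,"yaw":0},{"x":0,"y":0.42,"z":0,"yaw":0},{"x":0,"y":0.42,"z":0,"yaw":0},{"x":0,"y":0.1,"z":0,"yaw":0}]'
python3 -m jog '[{"x":0,"y":0,"z":0,"yaw":0},{"x":0,"y":0,"z":0,"yaw":0},{"x":0,"y":0,"z":0,"yaw":0},{"x":0,"y":0,"z":0,"yaw":0},{"x":0,"y":0,"z":0,"yaw":0}]'
python3 - <<'E'
from h import *
c=camera("wrist"); cv2.imwrite("pics/w2.png",c["image"]); print(observe()["position"]); print(proj(c,[.5401,.2717,.006]))
E
```

```text
time_s: 4.42
position: [0.4631, -0.161, 0.1604]
tool_rot: [0.0, 0.676, 0.737, 0.0]
wrist_force: [0.9, 0.0, -0.6]
opening: 0.387
finger_force: 35.0
time_s: 4.83
position: [0.5011, -0.0186, 0.1592]
tool_rot: [0.0, 0.676, 0.737, 0.0]
wrist_force: [0.8, 0.2, -0.1]
opening: 0.387
finger_force: 35.0
time_s: 5.25
position: [0.5384, 0.1391, 0.159]
tool_rot: [-0.0, 0.675, 0.737, 0.0]
wrist_force: [0.3, 0.2, -0.7]
opening: 0.385
finger_force: 35.0
time_s: 5.67
position: [0.5366, 0.2792, 0.1584]
tool_rot: [-0.002, 0.672, 0.741, 0.002]
wrist_force: [-0.8, 1.5, -0.7]
opening: 0.383
finger_force: 35.0
time_s: 6.08
position: [0.5391, 0.2688, 0.1589]
tool_rot: [0.0, 0.677, 0.736, -0.0]
wrist_force: [0.0, -0.8, -0.2]
opening: 0.388
finger_force: 35.0
[0.53896887 0.26922477 0.15881751]
(np.float64(264.230809174164), np.float64(172.33950221937096))
```

View pics/w2.png

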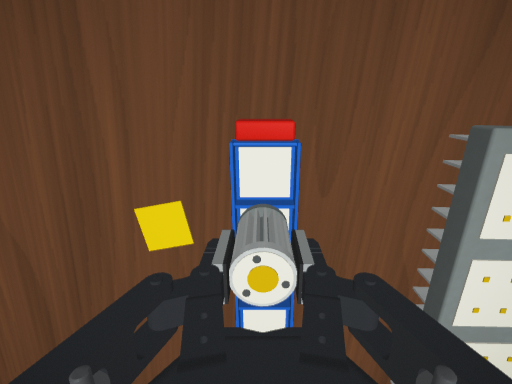

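S is held straight with its LED at (263,279), and cell 1's pad at (265,172) is where predicted. I'll lower it slowly.

```bash
python3 -m jog '[{"x":0.01,"y":0.03,"z":-0.3,"yaw":0},{"x":0,"y":0,"z":-0.4,"yaw":0},{"x":0,"y":0,"z":-0.4,"yaw":0},{"x":0,"y":0,"z":-0.2,"yaw":0},{"x":0,"y":0,"z":-0.1,"yaw":0}]'
python3 -m jog '[{"x":0,"y":0,"z":-0.1,"yaw":0},{"x":0,"y":0,"z":-0.07,"yaw":0},{"x":0,"y":0,"z":-0.05,"yaw":0},{"x":0,"y":0,"z":-0.03,"yaw":0},{"x":0,"y":0,"z":0,"yaw":0}]'
```

```text
time_s: 6.55
position: [0.5377, 0.2718, 0.0509]
tool_rot: [-0.001, 0.676, 0.737, -0.002]
wrist_force: [0.9, 0.3, -0.5]
opening: 0.386
finger_force: 35.0
time_s: 6.97
position: [0.5396, 0.2733, 0.0351]
tool_rot: [0.0, 0.675, 0.737, 0.0]
wrist_force: [-0.1, -0.2, -1.1]
opening: 0.387
finger_force: 35.0
```

```bash
python3 -m jog '[{"x":0,"y":0,"z":-0.02,"yaw":0},{"x":0,"y":0,"z":-0.02,"yaw":0},{"x":0,"y":0,"z":-0.02,"yaw":0},{"x":0,"y":0,"z":0,"yaw":0},{"x":0,"y":0,"z":0,"yaw":0}]'
python3 -m jog '[{"x":0,"y":0,"z":0,"yaw":0},{"x":0,"y":0,"z":0,"yaw":0},{"x":0,"y":0,"z":0,"yaw":0},{"x":0,"y":0,"z":0,"yaw":0},{"x":0,"y":0,"z":0,"yaw":0}]'
```

```text
time_s: 7.38
position: [0.5397, 0.2734, 0.0312]
tool_rot: [0.0, 0.675, 0.737, 0.001]
wrist_force: [-1.0, 0.2, 5.0]
opening: 0.387
finger_force: 35.3
time_s: 7.8
position: [0.5396, 0.2734, 0.0312]
tool_rot: [0.0, 0.675, 0.737, 0.001]
wrist_force: [-1.9, 0.0, 5.2]
opening: 0.386
finger_force: 35.3
```

```bash
python3 -m jog '[{"x":0,"y":0,"z":0,"yaw":0},{"x":0,"y":0,"z":0,"yaw":0},{"x":0,"y":0,"z":0,"yaw":0},{"x":0,"y":0,"z":0,"yaw":0},{"x":0,"y":0,"z":0,"yaw":0}]' -1
python3 -m jog '[{"x":0,"y":0,"z":0,"yaw":0},{"x":0,"y":0,"z":0.2,"yaw":0},{"x":0,"y":0,"z":0.4,"yaw":0},{"x":0,"y":0,"z":0.45,"yaw":0},{"x":0,"y":0,"z":0.45,"yaw":0}]'
python3 -m jog '[{"x":-0.1,"y":-0.2,"z":0.2,"yaw":0},{"x":-0.1,"y":-0.42,"z":0,"yaw":0},{"x":-0.1,"y":-0.42,"z":0,"yaw":0},{"x":-0.1,"y":-0.42,"z":0,"yaw":0},{"x":-0.1,"y":-0.42,"z":0,"yaw":0}]'
python3 -m jog '[{"x":-0.1,"y":-0.42,"z":0,"yaw":0},{"x":-0.1,"y":-0.42,"z":0,"yaw":0},{"x":-0.1,"y":-0.42,"z":0,"yaw":0},{"x":-0.1,"y":-0.42,"z":0,"yaw":0},{"x":-0.1,"y":-0.42,"z":0,"yaw":0}]'
python3 -m jog '[{"x":0,"y":-0.42,"z":0,"yaw":0},{"x":0,"y":-0.42,"z":0,"yaw":0},{"x":0,"y":-0.42,"z":0,"yaw":0},{"x":0,"y":-0.42,"z":0,"yaw":0},{"x":0,"y":-0.42,"z":0,"yaw":0}]'
python3 -m jog '[{"x":0,"y":-0.42,"z":0,"yaw":0},{"x":0,"y":-0.42,"z":0,"yaw":0},{"x":0,"y":-0.42,"z":0,"yaw":0},{"x":0,"y":-0.42,"z":0,"yaw":0},{"x":0,"y":-0.2,"z":0,"yaw":0}]'
python3 -m jog '[{"x":0,"y":0,"z":0,"yaw":0},{"x":0,"y":0,"z":0,"yaw":0},{"x":0,"y":0,"z":0,"yaw":0},{"x":0,"y":0,"z":0,"yaw":0},{"x":0,"y":0,"z":0,"yaw":0}]'
python3 - <<'E'
from h import *
c=camera("wrist"); cv2.imwrite("pics/w3.png",c["image"]); print(observe()["position"])
im=c["image"];hsv=cv2.cvtColor(im,cv2.COLOR_BGR2HSV);m=cv2.inRange(hsv,(22,150,150),(32,255,255))
n,l,st,ce=cv2.connectedComponentsWithStats(m)
for i in range(1,n):
    if st[i,4]>30: print(st[i],at_z(c,*ce[i],.068).round(4))
c=camera("top"); cv2.imwrite("pics/t3.png",cv2.resize(c["image"][140:250,140:440],None,fx=2.6,fy=2.6))
E
```

```text
time_s: 8.22
position: [0.5392, 0.2731, 0.03]
tool_rot: [-0.0, 0.675, 0.737, -0.0]
wrist_force: [0.5, 0.1, -0.8]
opening: 0.999
finger_force: 0.0
time_s: 8.63
position: [0.5388, 0.2729, 0.1435]
tool_rot: [-0.0, 0.676, 0.737, -0.001]
wrist_force: [0.2, 0.4, 0.1]
opening: 0.999
finger_force: 0.0
time_s: 9.05
position: [0.5013, 0.1309, 0.1581]
tool_rot: [0.0, 0.675, 0.738, 0.0]
wrist_force: [0.9, 0.0, 1.2]
opening: 1.002
finger_force: 0.0
time_s: 9.47
position: [0.4638, -0.0268, 0.158]
tool_rot: [0.0, 0.675, 0.737, 0.0]
wrist_force: [-0.2, -0.1, 0.2]
opening: 1.0
finger_force: 0.0
time_s: 9.88
position: [0.4641, -0.1844, 0.1579]
tool_rot: [0.0, 0.676, 0.737, 0.0]
wrist_force: [0.6, 0.1, 0.8]
opening: 0.999
finger_force: 0.0
time_s: 10.3
position: [0.463, -0.3292, 0.1582]
tool_rot: [0.002, 0.677, 0.736, -0.001]
wrist_force: [-0.5, -0.1, 0.1]
opening: 1.002
finger_force: 0.0
time_s: 10.72
position: [0.4648, -0.322, 0.1578]
tool_rot: [-0.0, 0.675, 0.738, 0.0]
wrist_force: [-0.0, 0.6, 0.1]
opening: 0.999
finger_force: 0.0
[ 0.46478556 -0.32232207  0.15781429]
[494   0  18   7  96] [ 0.6276 -0.1576  0.068 ]
[ 488  110   24   75 1281] [ 0.6663 -0.2638  0.068 ]
[251 164  19  18 281] [ 0.4603 -0.3029  0.068 ]
[420 199  24  20 370] [ 0.6215 -0.3227  0.068 ]
[185 264  56  15 680] [ 0.4214 -0.4086  0.068 ]
```

View pics/t3.png

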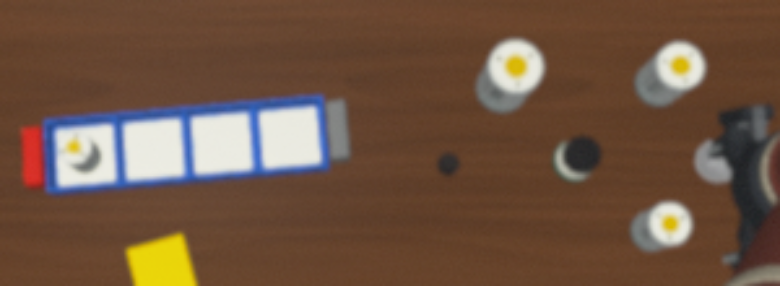

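S stands in the red-end cell with its LED at (73,147) in the crop, and the jar is undisturbed. M measured by the wrist camera is at (0.460,-0.303), which agrees with the top view. Now for M.

```bash
python3 -m jog '[{"x":-0.05,"y":0.26,"z":0,"yaw":0},{"x":0,"y":0,"z":-0.35,"yaw":0},{"x":0,"y":0,"z":-0.4,"yaw":0},{"x":0,"y":0,"z":-0.4,"yaw":0},{"x":0,"y":0,"z":-0.3,"yaw":0}]'
python3 -m jog '[{"x":0,"y":0,"z":-0.2,"yaw":0},{"x":0,"y":0,"z":0,"yaw":0},{"x":0,"y":0,"z":0,"yaw":0},{"x":0,"y":0,"z":0,"yaw":0},{"x":0,"y":0,"z":0,"yaw":0}]'
python3 -m jog '[{"x":0,"y":0,"z":0,"yaw":0},{"x":0,"y":0,"z":0,"yaw":0},{"x":0,"y":0,"z":0,"yaw":0},{"x":0,"y":0,"z":0,"yaw":0},{"x":0,"y":0,"z":0,"yaw":0}]' 1 40
python3 -m jog '[{"x":0,"y":0,"z":0,"yaw":0},{"x":0,"y":0,"z":0,"yaw":0},{"x":0,"y":0,"z":0,"yaw":0},{"x":0,"y":0,"z":0,"yaw":0},{"x":0,"y":0,"z":0,"yaw":0}]'
```

```text
time_s: 11.23
position: [0.4603, -0.3031, 0.0473]
tool_rot: [-0.001, 0.675, 0.738, 0.0]
wrist_force: [0.5, 1.3, 0.1]
opening: 1.001
finger_force: 0.0
time_s: 11.65
position: [0.4615, -0.3049, 0.0355]
tool_rot: [0.001, 0.675, 0.737, 0.0]
wrist_force: [0.1, 0.4, 0.1]
opening: 1.001
finger_force: 0.0
time_s: 12.07
position: [0.4608, -0.3045, 0.0346]
tool_rot: [0.0, 0.675, 0.737, 0.0]
wrist_force: [-0.0, 0.8, 5.0]
opening: 0.46
finger_force: 40.0
time_s: 12.48
position: [0.4608, -0.3044, 0.0346]
tool_rot: [0.0, 0.675, 0.737, 0.0]
wrist_force: [-1.4, 0.9, 5.8]
opening: 0.459
finger_force: 40.0
```

```bash
python3 -m jog '[{"x":0,"y":0,"z":0.2,"yaw":0},{"x":0,"y":0,"z":0.4,"yaw":0},{"x":0,"y":0,"z":0.4,"yaw":0},{"x":0,"y":0,"z":0.4,"yaw":0},{"x":0,"y":0,"z":0.4,"yaw":0}]'
python3 -m jog '[{"x":0.1,"y":0.2,"z":0,"yaw":0},{"x":0.1,"y":0.42,"z":0,"yaw":0},{"x":0.1,"y":0.42,"z":0,"yaw":0},{"x":0.1,"y":0.42,"z":0,"yaw":0},{"x":0.1,"y":0.42,"z":0,"yaw":0}]'
python3 -m jog '[{"x":0.1,"y":0.42,"z":0,"yaw":0},{"x":0.1,"y":0.42,"z":0,"yaw":0},{"x":0.1,"y":0.42,"z":0,"yaw":0},{"x":0.1,"y":0.42,"z":0,"yaw":0},{"x":0.1,"y":0.42,"z":0,"yaw":0}]'
python3 -m jog '[{"x":0.1,"y":0.42,"z":0,"yaw":0},{"x":0.04,"y":0.42,"z":0,"yaw":0},{"x":0,"y":0.42,"z":0,"yaw":0},{"x":0,"y":0.42,"z":0,"yaw":0},{"x":0,"y":0.42,"z":0,"yaw":0}]'
python3 -m jog '[{"x":0,"y":0.42,"z":0,"yaw":0},{"x":0,"y":0.23,"z":0,"yaw":0},{"x":0,"y":0,"z":0,"yaw":0},{"x":0,"y":0,"z":0,"yaw":0},{"x":0,"y":0,"z":0,"yaw":0}]'
python3 -m jog '[{"x":0,"y":0,"z":0,"yaw":0},{"x":0,"y":0,"z":0,"yaw":0},{"x":0,"y":0,"z":0,"yaw":0},{"x":0,"y":0,"z":0,"yaw":0},{"x":0,"y":0,"z":0,"yaw":0}]'
```

```text
time_s: 12.9
position: [0.46, -0.304, 0.1698]
tool_rot: [-0.001, 0.675, 0.737, -0.0]
wrist_force: [0.6, -0.3, -0.1]
opening: 0.452
finger_force: 40.4
time_s: 13.32
position: [0.4978, -0.1618, 0.1687]
tool_rot: [-0.0, 0.676, 0.737, -0.0]
wrist_force: [0.4, -0.4, -0.5]
opening: 0.459
finger_force: 40.5
time_s: 13.73
position: [0.5353, -0.0042, 0.1685]
tool_rot: [-0.0, 0.675, 0.737, -0.0]
wrist_force: [0.7, -0.1, 0.5]
opening: 0.452
finger_force: 40.5
time_s: 14.15
position: [0.5454, 0.1532, 0.1684]
tool_rot: [-0.0, 0.675, 0.737, -0.001]
wrist_force: [1.2, 1.1, -1.5]
opening: 0.456
finger_force: 40.5
time_s: 14.57
position: [0.5459, 0.1986, 0.1687]
tool_rot: [0.0, 0.676, 0.737, -0.001]
wrist_force: [-0.2, -0.9, -0.0]
opening: 0.458
finger_force: 40.5
time_s: 14.98
position: [0.5461, 0.2, 0.1691]
tool_rot: [-0.0, 0.676, 0.737, 0.0]
wrist_force: [0.1, 0.2, -0.6]
opening: 0.459
finger_force: 40.5
```

```bash
python3 -m jog '[{"x":0,"y":0,"z":-0.3,"yaw":0},{"x":0,"y":0,"z":-0.4,"yaw":0},{"x":0,"y":0,"z":-0.4,"yaw":0},{"x":0,"y":0,"z":-0.2,"yaw":0},{"x":0,"y":0,"z":-0.1,"yaw":0}]'
python3 -m jog '[{"x":0,"y":0,"z":-0.1,"yaw":0},{"x":0,"y":0,"z":-0.07,"yaw":0},{"x":0,"y":0,"z":-0.05,"yaw":0},{"x":0,"y":0,"z":-0.03,"yaw":0},{"x":0,"y":0,"z":0,"yaw":0}]'
python3 -m jog '[{"x":0,"y":0,"z":-0.02,"yaw":0},{"x":0,"y":0,"z":-0.02,"yaw":0},{"x":0,"y":0,"z":-0.02,"yaw":0},{"x":0,"y":0,"z":0,"yaw":0},{"x":0,"y":0,"z":0,"yaw":0}]'
```

```text
time_s: 15.4
position: [0.5443, 0.1999, 0.0614]
tool_rot: [-0.001, 0.675, 0.737, -0.002]
wrist_force: [-1.2, 0.4, -0.5]
opening: 0.457
finger_force: 40.5
time_s: 15.82
position: [0.5464, 0.2005, 0.0456]
tool_rot: [0.0, 0.675, 0.737, 0.0]
wrist_force: [-0.7, -0.8, -1.2]
opening: 0.457
finger_force: 40.5
time_s: 16.23
position: [0.546, 0.2005, 0.0408]
tool_rot: [-0.0, 0.675, 0.737, -0.0]
wrist_force: [-0.2, 0.1, -0.1]
opening: 0.46
finger_force: 40.5
```

```bash
python3 -m jog '[{"x":0,"y":0,"z":-0.01,"yaw":0},{"x":0,"y":0,"z":-0.01,"yaw":0},{"x":0,"y":0,"z":0,"yaw":0},{"x":0,"y":0,"z":0,"yaw":0},{"x":0,"y":0,"z":0,"yaw":0}]'
python3 -m jog '[{"x":0,"y":0,"z":0,"yaw":0},{"x":0,"y":0,"z":0,"yaw":0},{"x":0,"y":0,"z":0,"yaw":0},{"x":0,"y":0,"z":0,"yaw":0},{"x":0,"y":0,"z":0,"yaw":0}]' -1
python3 -m jog '[{"x":0,"y":0,"z":0,"yaw":0},{"x":0,"y":0,"z":0.2,"yaw":0},{"x":0,"y":0,"z":0.4,"yaw":0},{"x":0,"y":0,"z":0.45,"yaw":0},{"x":0,"y":0,"z":0.45,"yaw":0}]'
python3 -m jog '[{"x":0.1,"y":-0.2,"z":0.2,"yaw":0},{"x":0.1,"y":-0.42,"z":0,"yaw":0},{"x":0.1,"y":-0.42,"z":0,"yaw":0},{"x":0.1,"y":-0.42,"z":0,"yaw":0},{"x":0.1,"y":-0.42,"z":0,"yaw":0}]'
python3 -m jog '[{"x":0.1,"y":-0.42,"z":0,"yaw":0},{"x":0.1,"y":-0.42,"z":0,"yaw":0},{"x":0.1,"y":-0.42,"z":0,"yaw":0},{"x":0.1,"y":-0.42,"z":0,"yaw":0},{"x":0,"y":-0.42,"z":0,"yaw":0}]'
python3 -m jog '[{"x":0,"y":-0.42,"z":0,"yaw":0},{"x":0,"y":-0.42,"z":0,"yaw":0},{"x":0,"y":-0.42,"z":0,"yaw":0},{"x":0,"y":-0.42,"z":0,"yaw":0},{"x":0,"y":-0.42,"z":0,"yaw":0}]'
python3 -m jog '[{"x":0,"y":-0.42,"z":0,"yaw":0},{"x":0,"y":-0.38,"z":0,"yaw":0},{"x":0,"y":0,"z":0,"yaw":0},{"x":0,"y":0,"z":0,"yaw":0},{"x":0,"y":0,"z":0,"yaw":0}]'
python3 -m jog '[{"x":0,"y":0,"z":0,"yaw":0},{"x":0,"y":0,"z":0,"yaw":0},{"x":0,"y":0,"z":0,"yaw":0},{"x":0,"y":0,"z":0,"yaw":0},{"x":0,"y":0,"z":0,"yaw":0}]'
python3 - <<'E'
from h import *
c=camera("wrist"); print(observe()["position"])
im=c["image"];hsv=cv2.cvtColor(im,cv2.COLOR_BGR2HSV);m=cv2.inRange(hsv,(22,150,150),(32,255,255))
n,l,st,ce=cv2.connectedComponentsWithStats(m)
for i in range(1,n):
    if st[i,4]>30: print(st[i],at_z(c,*ce[i],.080).round(4))
E
```

```text
time_s: 16.65
position: [0.5462, 0.2005, 0.0406]
tool_rot: [-0.0, 0.675, 0.737, 0.0]
wrist_force: [-1.9, 1.4, 7.5]
opening: 0.455
finger_force: 41.4
time_s: 17.07
position: [0.5461, 0.2004, 0.0391]
tool_rot: [-0.0, 0.675, 0.737, -0.0]
wrist_force: [-0.0, 0.4, -0.0]
opening: 1.0
finger_force: 0.0
time_s: 17.48
position: [0.5455, 0.2002, 0.1525]
tool_rot: [-0.0, 0.676, 0.737, -0.001]
wrist_force: [0.8, 0.4, 0.6]
opening: 0.997
finger_force: 0.0
time_s: 17.9
position: [0.5837, 0.0581, 0.1669]
tool_rot: [0.0, 0.675, 0.738, 0.0]
wrist_force: [1.1, -0.7, -0.1]
opening: 0.999
finger_force: 0.0
time_s: 18.32
position: [0.6147, -0.0995, 0.1666]
tool_rot: [0.001, 0.675, 0.738, 0.0]
wrist_force: [0.9, -0.4, 1.3]
opening: 0.997
finger_force: 0.0
time_s: 18.73
position: [0.6132, -0.2571, 0.1666]
tool_rot: [-0.0, 0.675, 0.737, -0.0]
wrist_force: [1.1, -0.0, -0.8]
opening: 0.999
finger_force: 0.0
time_s: 19.15
position: [0.6136, -0.3146, 0.1663]
tool_rot: [-0.001, 0.675, 0.738, 0.001]
wrist_force: [-0.5, 0.5, -0.2]
opening: 0.999
finger_force: 0.0
time_s: 19.57
position: [0.6138, -0.3149, 0.1669]
tool_rot: [-0.0, 0.675, 0.738, 0.0]
wrist_force: [-0.4, 0.0, 0.6]
opening: 0.998
finger_force: 0.0
[ 0.61372773 -0.31513213  0.16688205]
[ 352   88  103   96 4515] [ 0.7281 -0.2514  0.08  ]
[251 188  22  21 360] [ 0.6125 -0.3185  0.08  ]
```

L is at (0.613,-0.318), so I'm nearly above it. Down and grip.

```bash
python3 -m jog '[{"x":-0.01,"y":-0.04,"z":-0.25,"yaw":0},{"x":0,"y":0,"z":-0.4,"yaw":0},{"x":0,"y":0,"z":-0.4,"yaw":0},{"x":0,"y":0,"z":-0.4,"yaw":0},{"x":0,"y":0,"z":-0.2,"yaw":0}]'
python3 -m jog '[{"x":0,"y":0,"z":0,"yaw":0},{"x":0,"y":0,"z":0,"yaw":0},{"x":0,"y":0,"z":0,"yaw":0},{"x":0,"y":0,"z":0,"yaw":0},{"x":0,"y":0,"z":0,"yaw":0}]'
python3 -m jog '[{"x":0,"y":0,"z":0,"yaw":0},{"x":0,"y":0,"z":0,"yaw":0},{"x":0,"y":0,"z":0,"yaw":0},{"x":0,"y":0,"z":0,"yaw":0},{"x":0,"y":0,"z":0,"yaw":0}]' 1 45
python3 -m jog '[{"x":0,"y":0,"z":0,"yaw":0},{"x":0,"y":0,"z":0,"yaw":0},{"x":0,"y":0,"z":0,"yaw":0},{"x":0,"y":0,"z":0,"yaw":0},{"x":0,"y":0,"z":0,"yaw":0}]'
```

```text
time_s: 20.03
position: [0.6108, -0.317, 0.0389]
tool_rot: [-0.003, 0.675, 0.737, -0.001]
wrist_force: [-0.4, 1.5, -0.5]
opening: 0.998
finger_force: 0.0
time_s: 20.45
position: [0.6139, -0.3193, 0.0451]
tool_rot: [0.002, 0.675, 0.737, 0.0]
wrist_force: [-0.3, 0.3, -0.3]
opening: 0.999
finger_force: 0.0
time_s: 20.87
position: [0.6132, -0.3188, 0.0436]
tool_rot: [0.0, 0.675, 0.737, 0.0]
wrist_force: [0.0, -0.3, 1.9]
opening: 0.526
finger_force: 46.1
time_s: 21.28
position: [0.6132, -0.3187, 0.0436]
tool_rot: [0.0, 0.675, 0.737, 0.0]
wrist_force: [0.5, -0.0, 6.4]
opening: 0.529
finger_force: 46.3
```

```bash
python3 -m jog '[{"x":0,"y":0,"z":0.2,"yaw":0},{"x":0,"y":0,"z":0.4,"yaw":0},{"x":0,"y":0,"z":0.4,"yaw":0},{"x":0,"y":0,"z":0.4,"yaw":0},{"x":0,"y":0,"z":0.4,"yaw":0}]'
python3 -m jog '[{"x":-0.1,"y":0.2,"z":0,"yaw":0},{"x":-0.1,"y":0.42,"z":0,"yaw":0},{"x":-0.1,"y":0.42,"z":0,"yaw":0},{"x":-0.1,"y":0.42,"z":0,"yaw":0},{"x":-0.1,"y":0.42,"z":0,"yaw":0}]'
python3 -m jog '[{"x":-0.1,"y":0.42,"z":0,"yaw":0},{"x":-0.1,"y":0.42,"z":0,"yaw":0},{"x":-0.1,"y":0.42,"z":0,"yaw":0},{"x":-0.02,"y":0.42,"z":0,"yaw":0},{"x":0,"y":0.42,"z":0,"yaw":0}]'
python3 -m jog '[{"x":0,"y":0.42,"z":0,"yaw":0},{"x":0,"y":0.42,"z":0,"yaw":0},{"x":0,"y":0.42,"z":0,"yaw":0},{"x":0,"y":0.42,"z":0,"yaw":0},{"x":0,"y":0.35,"z":0,"yaw":0}]'
python3 -m jog '[{"x":0,"y":0,"z":0,"yaw":0},{"x":0,"y":0,"z":0,"yaw":0},{"x":0,"y":0,"z":0,"yaw":0},{"x":0,"y":0,"z":0,"yaw":0},{"x":0,"y":0,"z":0,"yaw":0}]'
python3 -m jog '[{"x":0,"y":0,"z":0,"yaw":0},{"x":0,"y":0,"z":0,"yaw":0},{"x":0,"y":0,"z":0,"yaw":0},{"x":0,"y":0,"z":0,"yaw":0},{"x":0,"y":0,"z":0,"yaw":0}]'
```

```text
time_s: 21.7
position: [0.6117, -0.318, 0.1775]
tool_rot: [-0.002, 0.676, 0.737, -0.001]
wrist_force: [0.9, -0.9, -1.9]
opening: 0.526
finger_force: 46.3
time_s: 22.12
position: [0.5737, -0.1758, 0.1766]
tool_rot: [-0.001, 0.676, 0.737, -0.001]
wrist_force: [0.9, 0.9, -1.7]
opening: 0.528
finger_force: 46.5
time_s: 22.53
position: [0.5493, -0.0186, 0.1769]
tool_rot: [-0.001, 0.676, 0.737, -0.001]
wrist_force: [0.3, 0.2, -1.1]
opening: 0.528
finger_force: 46.5
time_s: 22.95
position: [0.5499, 0.135, 0.1767]
tool_rot: [-0.001, 0.675, 0.738, -0.001]
wrist_force: [-0.6, 0.6, -1.2]
opening: 0.527
finger_force: 46.5
time_s: 23.37
position: [0.5513, 0.1302, 0.1779]
tool_rot: [0.0, 0.677, 0.736, -0.001]
wrist_force: [0.0, -0.4, -1.8]
opening: 0.531
finger_force: 46.5
time_s: 23.78
position: [0.5513, 0.1321, 0.1781]
tool_rot: [-0.0, 0.675, 0.737, 0.0]
wrist_force: [-0.2, 0.7, -2.1]
opening: 0.527
finger_force: 46.5
```

```bash
python3 -m jog '[{"x":0,"y":0,"z":-0.3,"yaw":0},{"x":0,"y":0,"z":-0.4,"yaw":0},{"x":0,"y":0,"z":-0.4,"yaw":0},{"x":0,"y":0,"z":-0.2,"yaw":0},{"x":0,"y":0,"z":-0.1,"yaw":0}]'
python3 -m jog '[{"x":0,"y":0,"z":-0.1,"yaw":0},{"x":0,"y":0,"z":-0.07,"yaw":0},{"x":0,"y":0,"z":-0.05,"yaw":0},{"x":0,"y":0,"z":-0.03,"yaw":0},{"x":0,"y":0,"z":0,"yaw":0}]'
python3 -m jog '[{"x":0,"y":0,"z":-0.02,"yaw":0},{"x":0,"y":0,"z":-0.02,"yaw":0},{"x":0,"y":0,"z":-0.02,"yaw":0},{"x":0,"y":0,"z":-0.01,"yaw":0},{"x":0,"y":0,"z":0,"yaw":0}]'
python3 -m jog '[{"x":0,"y":0,"z":0,"yaw":0},{"x":0,"y":0,"z":0,"yaw":0},{"x":0,"y":0,"z":0,"yaw":0},{"x":0,"y":0,"z":0,"yaw":0},{"x":0,"y":0,"z":0,"yaw":0}]'
```

```text
time_s: 24.2
position: [0.5496, 0.1321, 0.0705]
tool_rot: [-0.001, 0.675, 0.737, -0.002]
wrist_force: [-0.2, -0.0, -1.6]
opening: 0.524
finger_force: 46.4
time_s: 24.62
position: [0.5516, 0.1323, 0.0546]
tool_rot: [0.0, 0.675, 0.737, 0.0]
wrist_force: [-0.4, -0.5, -2.0]
opening: 0.531
finger_force: 46.4
time_s: 25.03
position: [0.5515, 0.1322, 0.0495]
tool_rot: [-0.0, 0.675, 0.737, 0.0]
wrist_force: [-0.8, -0.9, 2.5]
opening: 0.527
finger_force: 47.0
time_s: 25.45
position: [0.5515, 0.1323, 0.0495]
tool_rot: [0.0, 0.675, 0.737, 0.0]
wrist_force: [-0.8, -0.1, 5.3]
opening: 0.528
finger_force: 47.0
```

L is touching the pad (force +5 N). Release and go to XL.

```bash
python3 -m jog '[{"x":0,"y":0,"z":0,"yaw":0},{"x":0,"y":0,"z":0,"yaw":0},{"x":0,"y":0,"z":0,"yaw":0},{"x":0,"y":0,"z":0,"yaw":0},{"x":0,"y":0,"z":0,"yaw":0}]' -1
python3 -m jog '[{"x":0,"y":0,"z":0,"yaw":0},{"x":0,"y":0,"z":0.2,"yaw":0},{"x":0,"y":0,"z":0.4,"yaw":0},{"x":0,"y":0,"z":0.45,"yaw":0},{"x":0,"y":0,"z":0.45,"yaw":0}]'
python3 -m jog '[{"x":0.1,"y":-0.2,"z":0.2,"yaw":0},{"x":0.1,"y":-0.42,"z":0,"yaw":0},{"x":0.1,"y":-0.42,"z":0,"yaw":0},{"x":0.1,"y":-0.42,"z":0,"yaw":0},{"x":0.1,"y":-0.42,"z":0,"yaw":0}]'
python3 -m jog '[{"x":0.1,"y":-0.42,"z":0,"yaw":0},{"x":0.1,"y":-0.42,"z":0,"yaw":0},{"x":0.1,"y":-0.42,"z":0,"yaw":0},{"x":0,"y":-0.42,"z":0,"yaw":0},{"x":0,"y":-0.29,"z":0,"yaw":0}]'
python3 -m jog '[{"x":0,"y":0,"z":0,"yaw":0},{"x":0,"y":0,"z":0,"yaw":0},{"x":0,"y":0,"z":0,"yaw":0},{"x":0,"y":0,"z":0,"yaw":0},{"x":0,"y":0,"z":0,"yaw":0}]'
python3 -m jog '[{"x":0,"y":0,"z":0,"yaw":0},{"x":0,"y":0,"z":0,"yaw":0},{"x":0,"y":0,"z":0,"yaw":0},{"x":0,"y":0,"z":0,"yaw":0},{"x":0,"y":0,"z":0,"yaw":0}]'
python3 - <<'E'
from h import *
c=camera("wrist"); print(observe()["position"])
im=c["image"];hsv=cv2.cvtColor(im,cv2.COLOR_BGR2HSV);m=cv2.inRange(hsv,(22,150,150),(32,255,255))
n,l,st,ce=cv2.connectedComponentsWithStats(m)
for i in range(1,n):
    if st[i,4]>30: print(st[i],at_z(c,*ce[i],.092).round(4))
E
```

```text
time_s: 25.87
position: [0.5513, 0.1322, 0.0488]
tool_rot: [-0.0, 0.675, 0.737, -0.0]
wrist_force: [-0.8, -0.1, 0.7]
opening: 1.001
finger_force: 0.0
time_s: 26.28
position: [0.5507, 0.132, 0.1623]
tool_rot: [-0.0, 0.676, 0.737, -0.001]
wrist_force: [0.3, 0.3, -0.5]
opening: 0.999
finger_force: 0.0
time_s: 26.7
position: [0.5889, -0.0101, 0.1768]
tool_rot: [0.0, 0.675, 0.738, 0.0]
wrist_force: [0.5, 0.0, -0.8]
opening: 0.998
finger_force: 0.0
time_s: 27.12
position: [0.6108, -0.161, 0.1765]
tool_rot: [0.001, 0.677, 0.736, -0.001]
wrist_force: [-0.0, -1.1, -0.3]
opening: 1.001
finger_force: 0.0
time_s: 27.53
position: [0.6117, -0.1543, 0.1764]
tool_rot: [-0.0, 0.674, 0.738, 0.0]
wrist_force: [-0.8, -0.0, 1.1]
opening: 1.0
finger_force: 0.0
time_s: 27.95
position: [0.6113, -0.1565, 0.1766]
tool_rot: [-0.0, 0.675, 0.737, -0.0]
wrist_force: [0.2, -0.3, -0.1]
opening: 1.0
finger_force: 0.0
[ 0.61130461 -0.15654375  0.1765504 ]
[482  60   8   7  50] [ 0.7716 -0.0344  0.092 ]
[469 108   8   6  39] [ 0.7735 -0.0694  0.092 ]
[502 109   8   6  41] [ 0.8001 -0.0679  0.092 ]
[249 184  26  24 482] [ 0.6099 -0.157   0.092 ]
[ 330  220   82   68 1935] [ 0.7202 -0.199   0.092 ]
```

```bash
python3 -m jog '[{"x":-0.01,"y":0,"z":-0.3,"yaw":0},{"x":0,"y":0,"z":-0.4,"yaw":0},{"x":0,"y":0,"z":-0.4,"yaw":0},{"x":0,"y":0,"z":-0.4,"yaw":0},{"x":0,"y":0,"z":-0.19,"yaw":0}]'
python3 -m jog '[{"x":0,"y":0,"z":0,"yaw":0},{"x":0,"y":0,"z":0,"yaw":0},{"x":0,"y":0,"z":0,"yaw":0},{"x":0,"y":0,"z":0,"yaw":0},{"x":0,"y":0,"z":0,"yaw":0}]'
python3 -m jog '[{"x":0,"y":0,"z":0,"yaw":0},{"x":0,"y":0,"z":0,"yaw":0},{"x":0,"y":0,"z":0,"yaw":0},{"x":0,"y":0,"z":0,"yaw":0},{"x":0,"y":0,"z":0,"yaw":0}]' 1 50
python3 -m jog '[{"x":0,"y":0,"z":0,"yaw":0},{"x":0,"y":0,"z":0,"yaw":0},{"x":0,"y":0,"z":0,"yaw":0},{"x":0,"y":0,"z":0,"yaw":0},{"x":0,"y":0,"z":0,"yaw":0}]'
```

```text
time_s: 28.42
position: [0.6083, -0.1556, 0.046]
tool_rot: [-0.003, 0.675, 0.737, -0.001]
wrist_force: [-0.7, -0.3, 0.2]
opening: 1.0
finger_force: 0.0
time_s: 28.83
position: [0.6117, -0.157, 0.0515]
tool_rot: [0.001, 0.675, 0.737, 0.001]
wrist_force: [-0.2, 0.4, -0.4]
opening: 1.003
finger_force: 0.0
time_s: 29.25
position: [0.6109, -0.1568, 0.0505]
tool_rot: [0.0, 0.675, 0.737, 0.0]
wrist_force: [-1.5, 0.2, 4.7]
opening: 0.599
finger_force: 52.1
time_s: 29.67
position: [0.6109, -0.1568, 0.0505]
tool_rot: [0.0, 0.675, 0.737, 0.0]
wrist_force: [-0.1, 1.4, 6.0]
opening: 0.6
finger_force: 52.1
```

```bash
python3 -m jog '[{"x":0,"y":0,"z":0.2,"yaw":0},{"x":0,"y":0,"z":0.4,"yaw":0},{"x":0,"y":0,"z":0.4,"yaw":0},{"x":0,"y":0,"z":0.4,"yaw":0},{"x":0,"y":0,"z":0.4,"yaw":0}]'
python3 -m jog '[{"x":-0.1,"y":0.2,"z":0,"yaw":0},{"x":-0.1,"y":0.42,"z":0,"yaw":0},{"x":-0.1,"y":0.42,"z":0,"yaw":0},{"x":-0.1,"y":0.42,"z":0,"yaw":0},{"x":-0.1,"y":0.42,"z":0,"yaw":0}]'
python3 -m jog '[{"x":-0.1,"y":0.42,"z":0,"yaw":0},{"x":-0.1,"y":0.42,"z":0,"yaw":0},{"x":0,"y":0.21,"z":0,"yaw":0},{"x":0,"y":0,"z":0,"yaw":0},{"x":0,"y":0,"z":0,"yaw":0}]'
python3 -m jog '[{"x":0,"y":0,"z":0,"yaw":0},{"x":0,"y":0,"z":0,"yaw":0},{"x":0,"y":0,"z":0,"yaw":0},{"x":0,"y":0,"z":0,"yaw":0},{"x":0,"y":0,"z":0,"yaw":0}]'
```

```text
time_s: 30.08
position: [0.6098, -0.1562, 0.185]
tool_rot: [-0.001, 0.675, 0.737, -0.001]
wrist_force: [-0.4, -0.6, -0.9]
opening: 0.596
finger_force: 52.4
time_s: 30.5
position: [0.5719, -0.0141, 0.1839]
tool_rot: [-0.001, 0.676, 0.737, -0.0]
wrist_force: [1.2, -0.4, -1.3]
opening: 0.598
finger_force: 52.5
time_s: 30.92
position: [0.5575, 0.0643, 0.184]
tool_rot: [-0.0, 0.674, 0.738, -0.001]
wrist_force: [-0.1, -0.7, -1.8]
opening: 0.599
finger_force: 52.5
time_s: 31.33
position: [0.5582, 0.0622, 0.1848]
tool_rot: [0.0, 0.676, 0.737, -0.0]
wrist_force: [-0.2, 0.2, -1.9]
opening: 0.597
finger_force: 52.5
```

```bash
python3 -m jog '[{"x":0,"y":0,"z":-0.3,"yaw":0},{"x":0,"y":0,"z":-0.4,"yaw":0},{"x":0,"y":0,"z":-0.4,"yaw":0},{"x":0,"y":0,"z":-0.2,"yaw":0},{"x":0,"y":0,"z":-0.1,"yaw":0}]'
python3 -m jog '[{"x":0,"y":0,"z":-0.1,"yaw":0},{"x":0,"y":0,"z":-0.07,"yaw":0},{"x":0,"y":0,"z":-0.05,"yaw":0},{"x":0,"y":0,"z":-0.03,"yaw":0},{"x":0,"y":0,"z":0,"yaw":0}]'
python3 -m jog '[{"x":0,"y":0,"z":-0.02,"yaw":0},{"x":0,"y":0,"z":-0.02,"yaw":0},{"x":0,"y":0,"z":-0.02,"yaw":0},{"x":0,"y":0,"z":-0.01,"yaw":0},{"x":0,"y":0,"z":0,"yaw":0}]'
python3 -m jog '[{"x":0,"y":0,"z":0,"yaw":0},{"x":0,"y":0,"z":0,"yaw":0},{"x":0,"y":0,"z":0,"yaw":0},{"x":0,"y":0,"z":0,"yaw":0},{"x":0,"y":0,"z":0,"yaw":0}]'
```

```text
time_s: 31.75
position: [0.5564, 0.0629, 0.0772]
tool_rot: [-0.002, 0.676, 0.737, -0.002]
wrist_force: [-0.4, 0.3, -1.2]
opening: 0.597
finger_force: 52.5
time_s: 32.17
position: [0.5584, 0.0632, 0.0613]
tool_rot: [0.0, 0.675, 0.737, 0.0]
wrist_force: [0.8, -0.6, -1.3]
opening: 0.594
finger_force: 52.5
time_s: 32.58
position: [0.5583, 0.0632, 0.0565]
tool_rot: [0.0, 0.675, 0.737, 0.0]
wrist_force: [-0.8, -1.0, 3.9]
opening: 0.597
finger_force: 52.8
time_s: 33.0
position: [0.5583, 0.0632, 0.0565]
tool_rot: [0.0, 0.675, 0.737, 0.0]
wrist_force: [-2.0, 0.5, 6.4]
opening: 0.598
finger_force: 52.8
```

Release, rise, move away towards -y, then check.

```bash
python3 -m jog '[{"x":0,"y":0,"z":0,"yaw":0},{"x":0,"y":0,"z":0,"yaw":0},{"x":0,"y":0,"z":0,"yaw":0},{"x":0,"y":0,"z":0,"yaw":0},{"x":0,"y":0,"z":0,"yaw":0}]' -1
python3 -m jog '[{"x":0,"y":0,"z":0,"yaw":0},{"x":0,"y":0,"z":0.2,"yaw":0},{"x":0,"y":0,"z":0.4,"yaw":0},{"x":0,"y":0,"z":0.45,"yaw":0},{"x":0,"y":0,"z":0.45,"yaw":0}]'
python3 -m jog '[{"x":0,"y":-0.2,"z":0.3,"yaw":0},{"x":0,"y":-0.42,"z":0.2,"yaw":0},{"x":0,"y":-0.42,"z":0,"yaw":0},{"x":0,"y":-0.42,"z":0,"yaw":0},{"x":0,"y":-0.42,"z":0,"yaw":0}]'
python3 -m jog '[{"x":0,"y":-0.42,"z":0,"yaw":0},{"x":0,"y":-0.42,"z":0,"yaw":0},{"x":0,"y":-0.42,"z":0,"yaw":0},{"x":0,"y":-0.42,"z":0,"yaw":0},{"x":0,"y":-0.42,"z":0,"yaw":0}]'
python3 -m jog '[{"x":0,"y":0,"z":0,"yaw":0},{"x":0,"y":0,"z":0,"yaw":0},{"x":0,"y":0,"z":0,"yaw":0},{"x":0,"y":0,"z":0,"yaw":0},{"x":0,"y":0,"z":0,"yaw":0}]'
python3 - <<'E'
from h import *
c=camera("top"); im=c["image"]
m=cv2.inRange(cv2.cvtColor(im,cv2.COLOR_BGR2HSV),(18,120,150),(32,255,255))
n,l,st,ce=cv2.connectedComponentsWithStats(m)
for i in range(1,n):
    x,y=ce[i]
    if 4<st[i,4]<120 and 150<x<280 and 160<y<215:
        k=int(np.argmin(abs(x-np.array([170,197,223,250])))); print(k,at_z(c,x,y,.006+[.056,.068,.08,.092][k]).round(4))
s=camera("side")["image"]
a=cv2.resize(im[150:250,130:390],(780,300)); b=cv2.resize(s[90:320,120:360],None,fx=1.25,fy=1.25)
o=np.zeros((600,800,3),np.uint8); o[:300,:780]=a; o[305:305+b.shape[0],:b.shape[1]]=b; cv2.imwrite("pics/end.png",o)
E
```

```text
time_s: 33.42
position: [0.558, 0.0631, 0.0556]
tool_rot: [-0.0, 0.675, 0.737, -0.0]
wrist_force: [-0.5, 0.1, 0.7]
opening: 1.003
finger_force: 0.0
time_s: 33.83
position: [0.5575, 0.063, 0.169]
tool_rot: [-0.001, 0.676, 0.737, -0.001]
wrist_force: [0.9, 0.8, 0.0]
opening: 0.999
finger_force: 0.0
time_s: 34.25
position: [0.558, -0.079, 0.2064]
tool_rot: [0.0, 0.675, 0.738, 0.0]
wrist_force: [0.9, 0.1, -0.1]
opening: 0.998
finger_force: 0.0
time_s: 34.67
position: [0.5577, -0.2368, 0.2057]
tool_rot: [-0.0, 0.675, 0.737, 0.0]
wrist_force: [0.1, 0.4, -0.6]
opening: 0.996
finger_force: 0.0
time_s: 35.08
position: [0.5585, -0.2332, 0.2056]
tool_rot: [-0.001, 0.674, 0.738, 0.0]
wrist_force: [0.2, 0.0, 0.3]
opening: 0.999
finger_force: 0.0
3 [0.5582 0.0636 0.098 ]
2 [0.5521 0.1332 0.086 ]
1 [0.5462 0.2023 0.074 ]
0 [0.5398 0.2729 0.062 ]
```

View pics/end.png

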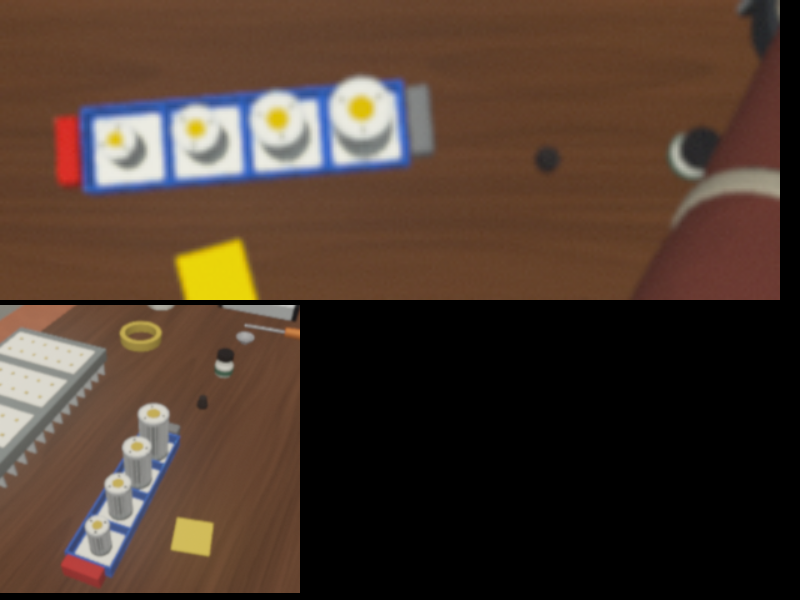

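All four modules stand upright in order from the red block. In the top half their LEDs are at (116,139), (196,128), (278,119) and (361,107), and each axis is within 2 mm of its cell centre. The jar is still standing at (692,152).

```bash
python3 -c "
from station import close_job; print(close_job())"
```

```text
the job is handed in; nothing more can be done
None
```

I handed the job in after about 35 s: all four modules stand upright in their cells, smallest at the red block to largest at the grey end, each within about 2 mm of centre, and the jar is still standing where it was; the hand-in returned no verdict.

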